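# Shut down the slide dryer and unclip the holders

## Robot

A 6-joint arm with a two-finger parallel gripper is mounted at the origin on the work surface. World frame = base frame: x ahead of the robot, y to its left, z up, the work surface at z = 0. Lengths are in m, angles in rad, forces in N, time in s.
With the tool pointing down it reaches from about 0.225 to 0.875 m from the base axis. Payload 3.4 kg.
Tool frame: the origin (TCP) lies on the centre line of the jaws, within the pads' length; the fingertips stand 17 mm ahead of it and the grasp point (between the pads) lies 2 mm behind it; z points along the fingers, y is the line along which they close (so a half turn about z gives the same grasp; the last joint's range is limited). The gripper opens to 85 mm and grips with 20 to 120 N. Pads are 22 mm wide; open, the fingers measure 114 mm over their backs; the gripper's body (76 mm by 85 mm) begins 54 mm behind the grasp point. The pads swing forward as they close: fully open they stand 13 mm farther back than shut.
Start: joints at [0.986, 0.276, 1.505, -0, 1.361, -0.121], TCP at [0.257, 0.514, 0.248] pointing down, gripper open.
Joint ranges: [-2.89, 2.89], [-0.75, 2.08], [0.22, 2.7], [-1.18, 4.32], [0.11, 2.71], [-2.7, 2.7]. Speed limits (rad/s): [2.57, 2.57, 3.14, 3.14, 3.14, 3.14].

## Interface

Orientations are given as a unit quaternion [w, x, y, z].
In Python, from rig import manip gives the robot as it stands.
- The arm moves only by the tool move_arm, never from a script. Its argument "steps" is one flat list of numbers, 7 for each row, row after row: the turn, a rotation vector about the world's x, y, z normalised to -1 to 1, where 1 is 360 degrees, then the shift along the world's x, y, z normalised to -1 to 1, where 1 is 1 m, then the opening, from -1 (shut) to 1 (fully open). A call has exactly 10 rows; each row is the pose to reach, as a shift and turn from the pose commanded when the call began, turning the shorter way round; what a row does not reach only later rows make up. A row lasts 1/10 s, in which the tool goes at most 50 mm and 8.59 degrees, less where a joint would pass 70% of its speed; a pose out of reach is approached as far as the arm can. A call with a number of a shift or a turn outside -1 to 1 is refused whole. A call with a gripper value outside its range is refused whole. The fingers move at their own pace and stop on an object; "squeeze" is the grip in N (left out, the last holds). Time passes only in rows, so rows that repeat a pose let the fingers close, or fill a call up. It gives the time, the measured TCP pose, the force, the opening and the grip force at its end, in the units of the state.
- manip.get_state(): the state, without advancing time (a new reading comes with each control period).
- manip.get_image(name): name is "side" or "top"; returns a dict with "pixels" (420x560x3 uint8, blue, green, red), "fx", "fy", "cx", "cy" (pixels), "D" ([k1, k2, p1, p2, k3] as OpenCV has them; the pictures are not rectified), "R" (3x3) and "t" (3): a world point X has camera coordinates R X + t. Camera axes: x right, y down, z forward; pixel columns grow to the right and rows downward; lengths in m; the calibration is good to about 2 mm. A picture is of the moment at which its call begins. There is no depth.
- manip.sign_off(): hands the job in; it is judged then, once.
The state is a dict: "clock": time; "qpos": joint angles; "qd": joint speeds; "effort": joint torques, N m; "position": TCP position; "ee_rot": TCP orientation; "contact_force": force on the tool from outside, world axes, zero at the start; "moment": the same for the moment, N m; "width": finger opening in m; "gripper_force": force on a finger pad.
Only numpy, scipy, OpenCV 4.12 (cv2) and the standard library are available. Lean on these libraries where they do the work, as an engineer would, in place of code of your own. Each camera call takes 0.05 s, during which the arm holds its last target. There are 200 camera calls.

## Task

The slides are dry. First turn the timer's dial back until its red pointer is on the zero mark, with all the slide holders still on the rail; then pull every holder up off its sprung catch on the dryer's rail and set it down inside the white tray, none on top of another. Leave the dial at zero and the other things on the table where they are.

Things in the scene. Friction and masses are not known exactly. Their poses are not given: they have to be found in the camera images.
- timer_dial (a joint): angle of the timer's dial in rad; 0 = red pointer exactly at the zero mark; positive = turned anticlockwise seen from above. It starts 1.3 to 2.5 past zero, turns freely either way from -0.7 to 2.9, stays where it is left (friction about 0.05 N m), and has no stop at zero
- timer_box: the dryer's timer, fixed: white box 120 x 120 x 50 mm, origin under its middle, z up. A grey round dial (84 mm across, 8 mm thick) turns on its top. The zero mark is the thick black line with a green dot beside it on the box top, 50 mm from the middle towards the box's -x; thin grey lines are other marks
- dial_grip (a point): point on the dial's vertical axis, 80 mm above the table, inside the dial's black upright grip bar, 64 long x 13 thick x 36 mm tall, which stands on the disc through its centre (58 to 94 mm above the table). It turns with the dial: its x axis runs along the bar; the bar's red-striped end, its -x end, is the pointer
- dryer: slide dryer, fixed: dark blue base 70 x 400 x 12 mm with an aluminium rail along its y, 20 mm wide, top 48 mm above the table. Origin under the middle, z up. Holders sit at y = -144, -72, 0, 72 or 144 mm. Sprung balls in both faces of the rail hold each: a straight pull up of 7 to 13 N over the first 10 mm frees it; its legs clear the rail once it has risen 34 mm
- tray: open white storage tray, loose, 145 x 246 mm outside, walls 5 mm thick and 25 mm high, floor 5 mm thick with a grey liner. Origin under its middle, z up, long side along its y axis. Room for all five holders standing, in two rows of three
- red_plate (a point): centre of the red slide holder's upright plate (absent in some runs): plate 14 thick (x), 60 wide (y), 46 mm tall, on a saddle foot 47 (x) x 50 (y) x 40 mm tall that straddles the rail with 2.5 mm play either side; 86 mm tall in all, 0.08 to 0.17 kg. The point is 63 mm above the foot's underside, 23 mm below the plate's top; z up when it stands. On the rail it is 79 mm above the table, the plate along the rail
- yellow_plate (a point): centre of the yellow slide holder's upright plate (absent in some runs): plate 14 thick (x), 60 wide (y), 46 mm tall, on a saddle foot 47 (x) x 50 (y) x 40 mm tall that straddles the rail with 2.5 mm play either side; 86 mm tall in all, 0.08 to 0.17 kg. The point is 63 mm above the foot's underside, 23 mm below the plate's top; z up when it stands. On the rail it is 79 mm above the table, the plate along the rail
- green_plate (a point): centre of the green slide holder's upright plate (absent in some runs): plate 14 thick (x), 60 wide (y), 46 mm tall, on a saddle foot 47 (x) x 50 (y) x 40 mm tall that straddles the rail with 2.5 mm play either side; 86 mm tall in all, 0.08 to 0.17 kg. The point is 63 mm above the foot's underside, 23 mm below the plate's top; z up when it stands. On the rail it is 79 mm above the table, the plate along the rail
- blue_plate (a point): centre of the blue slide holder's upright plate (absent in some runs): plate 14 thick (x), 60 wide (y), 46 mm tall, on a saddle foot 47 (x) x 50 (y) x 40 mm tall that straddles the rail with 2.5 mm play either side; 86 mm tall in all, 0.08 to 0.17 kg. The point is 63 mm above the foot's underside, 23 mm below the plate's top; z up when it stands. On the rail it is 79 mm above the table, the plate along the rail
- orange_plate (a point): centre of the orange slide holder's upright plate (absent in some runs): plate 14 thick (x), 60 wide (y), 46 mm tall, on a saddle foot 47 (x) x 50 (y) x 40 mm tall that straddles the rail with 2.5 mm play either side; 86 mm tall in all, 0.08 to 0.17 kg. The point is 63 mm above the foot's underside, 23 mm below the plate's top; z up when it stands. On the rail it is 79 mm above the table, the plate along the rail
- bowl: bystander, loose: white china bowl 140 mm across, 70 high, with egg shells; origin at its underside
- petri: bystander, loose: clear petri dish 90 mm across, 14 high; origin at its underside
- jar: bystander, loose: small jar with blue lid, 48 mm across, 60 high; origin at its underside
- dropper: bystander, loose: amber bottle, 44 mm across, 100 high; origin at its underside

How it is judged:
On the way:
1. the timer's pointer rests at zero (within 0.10 rad) while every holder present is still clipped on the rail (value of joint timer_dial between -0.1 and 0.1 rad and velocity of joint timer_dial between -0.05 and 0.05 rad/s and x of red_plate in the frame of dryer between -0.015 and 0.015 m and z of red_plate in the frame of dryer between 0.07 and 0.09 m and x of yellow_plate in the frame of dryer between -0.015 and 0.015 m and z of yellow_plate in the frame of dryer between 0.07 and 0.09 m and x of green_plate in the frame of dryer between -0.015 and 0.015 m and z of green_plate in the frame of dryer between 0.07 and 0.09 m and x of blue_plate in the frame of dryer between -0.015 and 0.015 m and z of blue_plate in the frame of dryer between 0.07 and 0.09 m and x of orange_plate in the frame of dryer between -0.015 and 0.015 m and z of orange_plate in the frame of dryer between 0.07 and 0.09 m), for 0.3 s.
At the end, for the whole second after the job is handed in: The dial is within 0.10 rad of zero and still; every holder present stays in the tray, let go: its plate's centre inside the tray's outline (within 70 mm of the middle along x, 120 mm along y) and 0 to 85 mm above the tray's underside (so not on top of another) (value of joint timer_dial between -0.1 and 0.1 rad and velocity of joint timer_dial between -0.05 and 0.05 rad/s and x of red_plate in the frame of tray between -0.07 and 0.07 m and y of red_plate in the frame of tray between -0.12 and 0.12 m and z of red_plate in the frame of tray between 0 and 0.085 m and x of yellow_plate in the frame of tray between -0.07 and 0.07 m and y of yellow_plate in the frame of tray between -0.12 and 0.12 m and z of yellow_plate in the frame of tray between 0 and 0.085 m and x of green_plate in the frame of tray between -0.07 and 0.07 m and y of green_plate in the frame of tray between -0.12 and 0.12 m and z of green_plate in the frame of tray between 0 and 0.085 m and x of blue_plate in the frame of tray between -0.07 and 0.07 m and y of blue_plate in the frame of tray between -0.12 and 0.12 m and z of blue_plate in the frame of tray between 0 and 0.085 m and x of orange_plate in the frame of tray between -0.07 and 0.07 m and y of orange_plate in the frame of tray between -0.12 and 0.12 m and z of orange_plate in the frame of tray between 0 and 0.085 m); the robot touches nothing.
It fails at once if the bowl, petri dish, jar or bottle is pushed more than 60 mm from its place (distance of any of bowl, petri, jar, dropper from where it was at the start of the episode above 0.06 m).
It fails at once if the bowl, petri dish, jar or bottle is knocked over (angle between any of bowl, petri, jar, dropper's own z axis and vertical above 0.6 rad).
Of holder_red, holder_yellow, holder_green, holder_blue, holder_orange only 3 to 5 are there at a start; the rules pass over those that are not, and their reading is None.
At some moment in a run one of tray may be knocked a few centimetres aside while the robot is not near it.
Once in a run the grip may slacken for a moment while it holds something.
It also fails if it takes over 210 s, if anything falls off the work surface, if the arm or the gripper's body presses on something with over 40 N, if the wrist force passes 120 N, or if a joint passes its speed limit or range.

## Working session

There is one attempt and no reset: what is moved stays moved. The work goes in short steps, Python scripts to look and compute and a tool call to move; the robot and the scene stay as the last step left them, time stands still between calls to the robot, and variables do not carry over. Pictures are saved under pics/ and viewed, at most 14 in all, crops included, and the job is handed in when it is done.

Besides the shell and the picture viewer there is one more tool, called in YAML: its name, and indented under it one key for each argument. move_arm: Moves the arm, as the interface text tells. Scaled input: -1 to 1 covers 1 m each way for a shift and 360 degrees each way for a turn. Its arguments: {"type":"object","properties":{"steps":{"type":"array"},"squeeze":{"type":"number"}},"required":["steps"]}

```bash
mkdir -p pics; cat > h.py <<'E'
import numpy as np, cv2
from rig import manip
def shot(n,save=None):
    im=manip.get_image(n)
    if save: cv2.imwrite('pics/'+save+'.png',im['pixels'])
    return im
def ray(im,px,z):
    K=np.array([[im['fx'],0,im['cx']],[0,im['fy'],im['cy']],[0,0,1.]])
    p=cv2.undistortPoints(np.array([[px]],float),K,np.array(im['D'],float))[0,0]
    R=np.array(im['R']);t=np.array(im['t']);c=-R.T@t;d=R.T@np.array([p[0],p[1],1])
    return c+d*(z-c[2])/d[2]
def proj(im,X):
    K=np.array([[im['fx'],0,im['cx']],[0,im['fy'],im['cy']],[0,0,1.]])
    return cv2.projectPoints(np.array(X,float).reshape(-1,3),cv2.Rodrigues(np.array(im['R'],float))[0],np.array(im['t'],float),K,np.array(im['D'],float))[0][:,0]
E
python3 - <<'E'
from h import *
for n in('top','side'):
    im=shot(n,n+'0'); R=np.array(im['R']);print(n,-R.T@im['t'],R[2],im['fx'])
print(manip.get_state())
E
```

```text
top [ 0.29510212 -0.04589294  1.28252604] [ 0.21777705 -0.01587933 -0.97586936] 446.81049767852664
side [ 0.15816311 -0.84956235  0.91282303] [ 0.34518541  0.64582402 -0.68099807] 405.38553236329926
{'clock': 0.1, 'qpos': array([ 9.86000801e-01,  2.76565039e-01,  1.50603948e+00,  7.55539432e-06,
        1.36070638e+00, -1.21002411e-01]), 'qd': array([ 5.92383709e-04, -2.06677159e-05, -2.80637053e-03, -2.06995659e-03,
       -1.15289712e-04,  1.17620845e-03]), 'effort': array([ 1.38233258e-04, -4.17696404e+01, -2.46404672e+01, -3.87970440e-04,
        5.73959944e-03, -1.65152875e-05]), 'position': array([0.25697232, 0.51387256, 0.24749408]), 'ee_rot': array([-3.00395797e-04,  2.29824412e-01,  9.73231731e-01, -8.04901937e-04]), 'contact_force': array([ 0.45268218, -1.08986649, -0.71777233]), 'moment': array([-0.02522805,  0.00242662, -0.00517535]), 'gripper_force': 0.0, 'width': 0.08556620471857646}
```

View pics/top0.png

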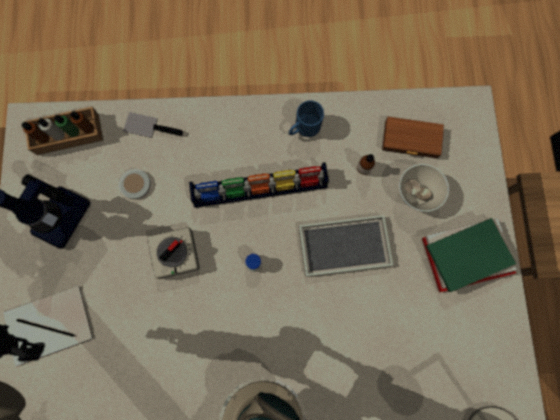

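View pics/side0.png

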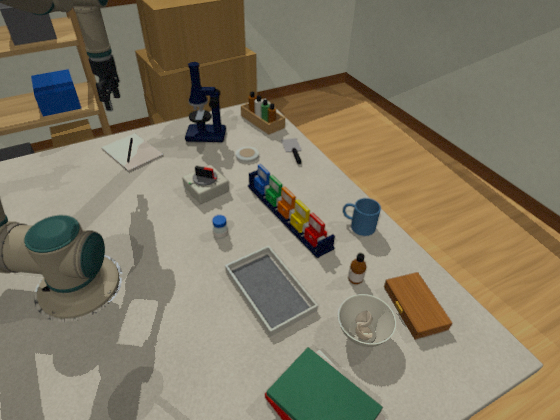

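The top view shows five holders: blue (207,192), green (234,188), orange (259,184), yellow (284,180) and red (309,177). The timer is at (173,252) with its red pointer towards the upper right, the tray at (345,246), and the jar at (253,262). In the side view, the timer is at (206,180) and the tray at (270,288).

```bash
cat > m.py <<'E'
from h import *
top=shot('top');side=shot('side')
def blob(im,name,box):
    h=cv2.cvtColor(im['pixels'],cv2.COLOR_BGR2HSV);x0,y0,x1,y1=box
    r={'red':[(0,6),(172,180)],'orange':[(7,17)],'yellow':[(21,34)],'green':[(45,85)],'blue':[(100,118)]}[name]
    m=sum((cv2.inRange(h,(a,130,70),(b,255,255)) for a,b in r))
    q=np.zeros_like(m);q[y0:y1,x0:x1]=m[y0:y1,x0:x1]
    n,l,s,c=cv2.connectedComponentsWithStats(q)
    return (c[1+s[1:,4].argmax()],s[1:,4].max()) if n>1 else None
if __name__=='__main__':
    for c in ('blue','green','orange','yellow','red'):
        a=blob(top,c,(190,160,330,207)); b=blob(side,c,(245,160,335,250))
        print(c,a,b,ray(top,a[0],.079) if a else '')
    a=blob(top,'red',(145,225,200,280));print('ptr',a,ray(top,a[0],.09))
    b=blob(side,'red',(180,150,235,205));print('ptr side',b,ray(side,b[0],.09))
    c1=cv2.resize(top['pixels'][220:290,135:210],None,fx=8,fy=8,interpolation=cv2.INTER_CUBIC)
    cv2.imwrite('pics/timer.png',c1)
    c1=cv2.resize(top['pixels'][155:290,180:400],None,fx=3.6,fy=3.6,interpolation=cv2.INTER_CUBIC)
    cv2.imwrite('pics/rail.png',c1)
E
python3 m.py
```

```text
blue (array([207.37735849, 195.37735849]), np.int32(53)) (array([261.25757576, 181.4040404 ]), np.int32(198)) [0.6094046  0.12766605 0.079     ]
green (array([234.5, 192. ]), np.int32(28)) (array([272.94857143, 192.50857143]), np.int32(175)) [0.61593138 0.05235007 0.079     ]
orange (array([259.52592593, 187.45185185]), np.int32(135)) (array([285.67636364, 203.89090909]), np.int32(275)) [ 0.62610346 -0.01761719  0.079     ]
yellow (array([284.31884058, 183.73188406]), np.int32(138)) (array([299.27272727, 216.71159875]), np.int32(319)) [ 0.63395094 -0.08721202  0.079     ]
red (array([309.08264463, 169.66942149]), np.int32(121)) (array([314.28527607, 231.34355828]), np.int32(326)) [ 0.67204623 -0.15881576  0.079     ]
ptr (array([172.61111111, 244.55555556]), np.int32(54)) [0.47444825 0.22021946 0.09      ]
ptr side (array([207.81818182, 168.68181818]), np.int32(22)) [0.47402425 0.22658064 0.09      ]
```

View pics/timer.png

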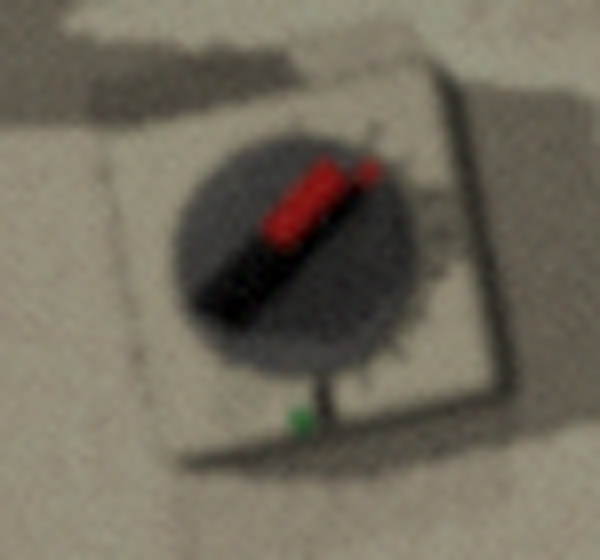

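View pics/rail.png

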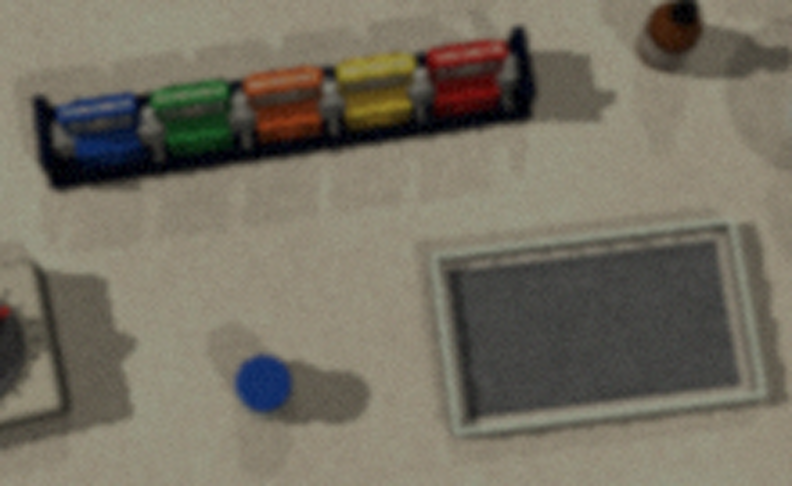

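Timer crop: disc centre is (298,255), the red stripe and pointer run to the upper right (about (345,165)), and the zero line is at (325,400) with the green dot at (302,420). Rail crop: the plates' top strips are at blue (97,105) through red (468,52), and the tray rim corners at (433,250), (735,222), (768,398) and (458,435).

```bash
python3 - <<'E'
from m import *
def P(c,s,o,z): return ray(top,[(c[0]+.5)/s-.5+o[0],(c[1]+.5)/s-.5+o[1]],z)
T=lambda c,z:P(c,8,(135,220),z); Q=lambda c,z:P(c,3.6,(180,155),z)
np.set_printoptions(precision=4,suppress=True)
cs=[T(c,.05) for c in((430,65),(105,140),(180,465),(510,390))]
print('box',np.array(cs),np.mean(cs,0),[np.linalg.norm(cs[i]-cs[i-1]) for i in range(4)])
print('disc',T((298,255),.058),'r',[np.linalg.norm(T((298,255),.058)-T(c,.058)) for c in((178,255),(418,255),(298,135),(298,378))])
c=T((298,255),.058);z=T((323,405),.05);print('zero',z,np.degrees(np.arctan2(*(z-c)[1::-1])))
h=cv2.cvtColor(top['pixels'],cv2.COLOR_BGR2HSV)
m=(cv2.inRange(h,(0,110,70),(8,255,255))|cv2.inRange(h,(170,110,70),(180,255,255)))[225:280,145:200]
pts=np.argwhere(m)[:,::-1]+[145,225]; w=np.array([ray(top,p,.094)[:2] for p in pts])
print('red rng',w.min(0),w.max(0),w.mean(0)); l=cv2.fitLine(w.astype(np.float32),cv2.DIST_HUBER,0,.001,.001).ravel();print('red line',l,np.degrees(np.arctan2(l[1],l[0])))
print('bar ends',T((208,305),.094),T((332,168),.094))
tr=np.array([Q(c,.025) for c in((433,250),(735,222),(768,398),(458,435))]);print('tray',tr,tr.mean(0),[np.linalg.norm(tr[i]-tr[i-1]) for i in range(4)])
print('edges ang',[np.degrees(np.arctan2(*(tr[i]-tr[j])[1::-1])) for i,j in((0,1),(3,2),(0,3),(1,2))])
# plates: triangulate, strips at z .102
st=np.array([Q(c,.102) for c in((98,101),(190,89),(283,75),(375,62),(468,48))]);print('strips',st)
l=cv2.fitLine(st[:,:2].astype(np.float32),cv2.DIST_L2,0,.001,.001).ravel();print(l,np.degrees(np.arctan2(l[1],l[0])))
print('base corners z0.012',[Q(c,.012) for c in((57,185),(535,115))])
print('jar',Q((264,382),.06),'dropper',Q((684,8),.1))
c1=cv2.resize(side['pixels'][155:255,240:340],None,fx=6,fy=6,interpolation=cv2.INTER_CUBIC);cv2.imwrite('pics/srail.png',c1)
c2=cv2.resize(top['pixels'][158:210,185:335],None,fx=5.3,fy=8,interpolation=cv2.INTER_CUBIC);cv2.imwrite('pics/trail.png',c2)
E
```

```text
box [[0.526  0.1858 0.05  ]
 [0.5044 0.2982 0.05  ]
 [0.3914 0.2705 0.05  ]
 [0.4118 0.1585 0.05  ]] [0.4584 0.2283 0.05  ] [np.float64(0.11742296532544291), np.float64(0.1143993250159715), np.float64(0.11635410366013414), np.float64(0.1138447959235154)]
disc [0.4603 0.2294 0.058 ] r [np.float64(0.040945259692892054), np.float64(0.04100070656035512), np.float64(0.041608369244897275), np.float64(0.04200492727149454)]
zero [0.4096 0.2222 0.05  ] -171.97638827241136
red rng [0.4621 0.1944] [0.486  0.2315] [0.4751 0.2164]
red line [ 0.5226 -0.8526  0.4742  0.217 ] -58.490883
bar ends [0.4402 0.2508 0.094 ] [0.4842 0.2102 0.094 ]
tray [[ 0.5276 -0.128   0.025 ]
 [ 0.54   -0.3702  0.025 ]
 [ 0.3994 -0.3824  0.025 ]
 [ 0.3812 -0.1394  0.025 ]] [ 0.462 -0.255  0.025] [np.float64(0.14683942161172497), np.float64(0.24247863528184585), np.float64(0.14112789402727352), np.float64(0.24366651750291868)]
edges ang [np.float64(92.9467980184803), np.float64(94.29858480046259), np.float64(4.437660463176081), np.float64(4.9529622203769375)]
strips [[ 0.6393  0.1254  0.102 ]
 [ 0.6459  0.0554  0.102 ]
 [ 0.654  -0.0158  0.102 ]
 [ 0.6615 -0.0866  0.102 ]
 [ 0.6697 -0.1585  0.102 ]]
[ 0.1069 -0.9943  0.6541 -0.016 ] -83.86115
base corners z0.012 [array([0.5963, 0.1722, 0.012 ]), array([ 0.6386, -0.2185,  0.012 ])]
jar [0.4249 0.0079 0.06  ] dropper [ 0.6955 -0.3275  0.1   ]
```

View pics/srail.png

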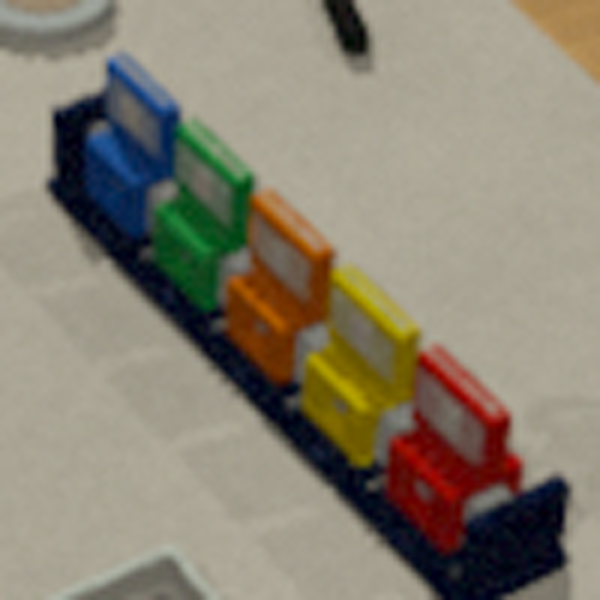

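The side crop confirms five holders, blue at upper left through red at lower right, all seated. Holder spacing (71.5 mm) and the bar and tray sizes all match. Moving over the dial now.

move_arm:
  steps: [0,0,-0.0447,0.203,-0.285,-0.088,1,0,0,-0.0447,0.203,-0.285,-0.088,1,0,0,-0.0447,0.203,-0.285,-0.088,1,0,0,-0.0447,0.203,-0.285,-0.088,1,0,0,-0.0447,0.203,-0.285,-0.088,1,0,0,-0.0447,0.203,-0.285,-0.088,1,0,0,-0.0447,0.203,-0.285,-0.088,1,0,0,-0.0447,0.203,-0.285,-0.088,1,0,0,-0.0447,0.203,-0.285,-0.088,1,0,0,-0.0447,0.203,-0.285,-0.088,1]
  squeeze: 30

```text
clock: 1.3
position: [0.4598, 0.23, 0.1605]
ee_rot: [-0.0, 0.364, 0.931, 0.0]
contact_force: [0.6, 0.1, -0.1]
width: 0.0855
gripper_force: 0.0
```

```bash
cat > s.py <<'E'
from h import *
from scipy.spatial.transform import Rotation as Ro
s=manip.get_state();q=s['ee_rot'];M=Ro.from_quat([q[1],q[2],q[3],q[0]]).as_matrix()
print(s['clock'],s['position'].round(4),'yawy',np.degrees(np.arctan2(M[1,1],M[0,1])).round(2),'z',M[:,2].round(3),'F',s['contact_force'].round(1),'w',round(s['width'],4),'g',s['gripper_force'],'q6',s['qpos'][5].round(2))
E
python3 s.py
python3 - <<'E'
from m import *
o=[]
for c in((108,62),(175,130),(255,195),(330,250),(437,348),(508,412)): pass
print('red top mid side',ray(side,[(470+.5)/6-.5+240,(382+.5)/6-.5+155],.102))
print('blue top mid side',ray(side,[(146+.5)/6-.5+240,(80+.5)/6-.5+155],.102))
E
```

```text
1.3 [0.4598 0.23   0.1605] yawy 47.31 z [-0.     0.001 -1.   ] F [ 0.6  0.1 -0.1] w 0.0855 g 0.0 q6 -0.5
red top mid side [ 0.67001131 -0.15681551  0.102     ]
blue top mid side [0.63781947 0.13142748 0.102     ]
```

move_arm:
  steps: [0,0,0,0,0,-0.05,1,0,0,0,0,0,-0.08,1,0,0,0,0,0,-0.08,1,0,0,0,0,0,-0.08,-1,0,0,0,0,0,-0.08,-1,0,0,0,0,0,-0.08,-1,0,0,0,0,0,-0.08,-1,0,0,0,0,0,-0.08,-1,0,0,0,0,0,-0.08,-1,0,0,0,0,0,-0.08,-1]
  squeeze: 30

```text
clock: 2.4
position: [0.4618, 0.2306, 0.0815]
ee_rot: [0.001, 0.364, 0.931, 0.002]
contact_force: [1.4, 5.1, 4.3]
width: 0.0126
gripper_force: 34.8
```

move_arm:
  steps: [0,0,-0.022,0.002,0.0015,0,-1,0,0,-0.044,0.002,0.0015,0,-1,0,0,-0.066,0.002,0.0015,0,-1,0,0,-0.088,0.002,0.0015,0,-1,0,0,-0.11,0.002,0.0015,0,-1,0,0,-0.132,0.002,0.0015,0,-1,0,0,-0.154,0.002,0.0015,0,-1,0,0,-0.176,0.002,0.0015,0,-1,0,0,-0.198,0.002,0.0015,0,-1,0,0,-0.22,0.002,0.0015,0,-1]

```text
clock: 3.4
position: [0.4589, 0.2303, 0.0814]
ee_rot: [-0.001, 0.875, 0.483, -0.003]
contact_force: [-8.1, 0.8, 15.0]
width: 0.0124
gripper_force: 36.2
```

move_arm:
  steps: [0,0,-0.022,0,0,0,-1,0,0,-0.044,0,0,0,-1,0,0,-0.066,0,0,0,-1,0,0,-0.088,0,0,0,-1,0,0,-0.11,0,0,0,-1,0,0,-0.131,0,0,0,-1,0,0,-0.131,0,0,0,-1,0,0,-0.131,0,0,0,-1,0,0,-0.131,0,0,0,-1,0,0,-0.131,0,0,0,-1]

```text
clock: 4.4
position: [0.4578, 0.2319, 0.0814]
ee_rot: [-0.001, 0.995, 0.095, -0.004]
contact_force: [-11.0, 6.8, 15.2]
width: 0.0126
gripper_force: 36.3
```

```bash
python3 s.py
```

```text
4.4 [0.4578 0.2319 0.0814] yawy -79.13 z [-0.008  0.002 -1.   ] F [-11.    6.8  15.2] w 0.0126 g 36.3397353887558 q6 1.71
```

move_arm:
  steps: [0,0,0,0,0,0,0.3,0,0,0,0,0,0,0.3,0,0,0,0,0,0,0.3,0,0,0,0,0,0,0.3,0,0,0,0,0,0.04,0.3,0,0,0,0,0,0.09,0.3,0,0,0,0,0,0.13,0.3,0,0,0.02,0.02,-0.04,0.13,0.3,0,0,0.04,0.04,-0.08,0.13,0.3,0,0,0.06,0.06,-0.12,0.13,0.3]

```text
clock: 5.4
position: [0.5229, 0.1095, 0.2108]
ee_rot: [0.0, 0.959, 0.284, 0.001]
contact_force: [-0.5, 0.2, -0.6]
width: 0.0559
gripper_force: 0.0
```

move_arm:
  steps: [0,0,0.0233,0.02,-0.04,0,0.3,0,0,0.0466,0.04,-0.08,0,0.3,0,0,0.07,0.055,-0.12,0,0.3,0,0,0.0933,0.055,-0.12,0,0.3,0,0,0.1166,0.055,-0.12,0,0.3,0,0,0.14,0.055,-0.12,0,0.3,0,0,0.163,0.055,-0.12,0,0.3,0,0,0.1767,0.055,-0.12,0,0.3,0,0,0.1767,0.055,-0.12,0,0.3,0,0,0.1767,0.055,-0.12,0,0.3]

```text
clock: 6.4
position: [0.5772, -0.0094, 0.2101]
ee_rot: [-0.0, 0.669, 0.744, -0.0]
contact_force: [-1.1, -1.4, -0.2]
width: 0.0556
gripper_force: 0.0
```

```bash
python3 s.py; python3 - <<'E'
from m import *
a=cv2.resize(top['pixels'][220:290,135:210],None,fx=8,fy=8,interpolation=cv2.INTER_CUBIC)
cv2.imwrite('pics/timer2.png',a)
cv2.imwrite('pics/top2.png',top['pixels'])
E
```

```text
6.4 [ 0.5772 -0.0094  0.2101] yawy 6.07 z [-0. -0. -1.] F [-1.1 -1.4 -0.2] w 0.0556 g 0.0 q6 -0.24
```

View pics/timer2.png

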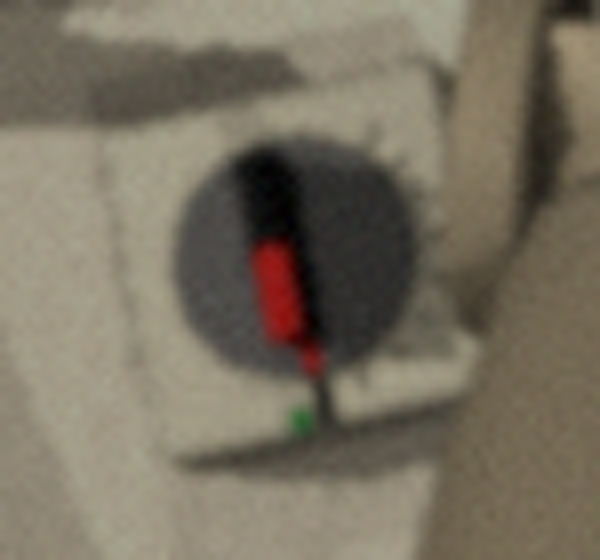

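The pointer's red tip (313,360) meets the zero line (320,380)–(330,420). Checking it numerically.

```bash
python3 - <<'E'
from m import *
T=lambda c,z:ray(top,[(c[0]+.5)/8-.5+135,(c[1]+.5)/8-.5+220],z)[:2]
A=lambda v:np.degrees(np.arctan2(v[1],v[0]))
c=T((297,256),.058);t=T((313,360),.06);print(c,'tip',A(t-c),[A(T((x,360),.06)-c) for x in(308,318)])
print('line',[A(T(p,.05)-c) for p in((322,390),(327,415))],'line dir',A(T((331,422),.05)-T((321,380),.05)))
print('bar L edge',A(T((275,340),.094)-T((240,165),.094)),'stripe mid',A(T((284,335),.094)-T((263,170),.094)))
g=top['pixels'].astype(int)
# box edges: right edge seen in first picture
print('green',A(T((302,420),.05)-c))
f=cv2.imread('pics/top0.png')
for n,i in(('first',f),('now',top['pixels'])):
    h=cv2.cvtColor(i,cv2.COLOR_BGR2GRAY);h=cv2.resize(h[262:276,168:182],None,fx=1,fy=1)
    m=[]
    for y in range(268,273):
        r=cv2.cvtColor(i,cv2.COLOR_BGR2GRAY)[y,172:180].astype(float);w=np.clip(np.median(r)-r-10,0,None)
        m.append((y,round((w*np.arange(172,180)).sum()/max(w.sum(),1),2),w.sum()))
        if w.sum()>20: print(n,y,A(ray(top,(m[-1][1],y),.05)[:2]-c))
E
```

```text
[0.46001577 0.22972425] tip -170.26879419250517 [np.float64(-172.8885044354206), np.float64(-167.70000983560456)]
line [np.float64(-171.0761263232335), np.float64(-170.6442998162807)] line dir -166.34850390076235
bar L edge -168.2850709659333 stripe mid -172.28885479626516
green -179.5905777409939
first 268 -170.5510875799252
first 269 -170.8715002454183
first 270 -171.24789353810027
first 271 -171.47053453111175
first 272 -170.8798988767798
now 268 -171.0945531071172
now 269 -171.12764862235895
now 270 -171.27819716676657
now 271 -171.52805845754173
now 272 -171.0160231786915
```

The dial is at zero within about 2°. Next is the red holder.

move_arm:
  steps: [0,0,0,0.025,-0.04,0,0.3,0,0,0,0.05,-0.08,0,0.3,0,0,0,0.075,-0.12,0,0.3,0,0,0,0.092,-0.15,0,0.3,0,0,0,0.092,-0.15,0,0.3,0,0,0,0.092,-0.15,-0.04,0.3,0,0,0,0.092,-0.15,-0.08,0.3,0,0,0,0.092,-0.15,-0.11,0.3,0,0,0,0.092,-0.15,-0.127,0.3,0,0,0,0.092,-0.15,-0.127,0.3]

```text
clock: 7.6
position: [0.6666, -0.1576, 0.08]
ee_rot: [-0.003, 0.668, 0.744, -0.001]
contact_force: [-1.1, 0.2, -0.6]
width: 0.0553
gripper_force: 0.0
```

move_arm:
  steps: [0,0,0,0,0,0,-1,0,0,0,0,0,0,-1,0,0,0,0,0,0,-1,0,0,0,0,0,0,-1,0,0,0,0,0,0,-1,0,0,0,0,0,0,-1,0,0,0,0,0,0,-1,0,0,0,0,0,0,-1,0,0,0,0,0,0,-1,0,0,0,0,0,0,-1]
  squeeze: 60

```text
clock: 8.6
position: [0.6686, -0.1594, 0.0849]
ee_rot: [0.0, 0.668, 0.744, -0.0]
contact_force: [-3.9, -0.3, 6.3]
width: 0.0135
gripper_force: 60.5
```

```bash
python3 s.py
```

```text
8.6 [ 0.6686 -0.1594  0.0849] yawy 6.19 z [-0.    -0.001 -1.   ] F [-3.9 -0.3  6.3] w 0.0135 g 60.503214597702026 q6 -0.44
```

move_arm:
  steps: [0,0,0,0,0,0.005,-1,0,0,0,0,0,0.01,-1,0,0,0,0,0,0.015,-1,0,0,0,0,0,0.025,-1,0,0,0,0,0,0.04,-1,0,0,0,0,0,0.06,-1,0,0,0,0,0,0.085,-1,0,0,0,0,0,0.1,-1,0,0,0,0,0,0.1,-1,0,0,0,0,0,0.1,-1]

```text
clock: 9.6
position: [0.6706, -0.1594, 0.1856]
ee_rot: [0.002, 0.668, 0.744, 0.001]
contact_force: [-0.5, 0.3, -1.6]
width: 0.013
gripper_force: 61.0
```

```bash
cat > tray.py <<'E'
from m import *
# liner/rim: rim is bright line round grey liner; find the grey liner blob, its min-area rect
def tray(dbg=None):
    p=cv2.GaussianBlur(top['pixels'],(3,3),0);g=cv2.cvtColor(p,cv2.COLOR_BGR2GRAY)
    x0,y0,x1,y1=285,195,410,300
    m=np.zeros_like(g);m[y0:y1,x0:x1]=(g[y0:y1,x0:x1]<95)*255
    if dbg: cv2.imwrite('pics/'+dbg,cv2.resize(p[y0-55:y1,x0-115:x1],None,fx=3,fy=3,interpolation=cv2.INTER_CUBIC))
    m=cv2.morphologyEx(m,cv2.MORPH_OPEN,np.ones((3,3)))
    cs=max(cv2.findContours(m,0,2)[0],key=cv2.contourArea)
    w=np.array([ray(top,q,.006)[:2] for q in cv2.convexHull(cs)[:,0]],np.float32)
    (c,s,a)=cv2.minAreaRect(w);return c,s,a
if __name__=='__main__':
    import sys
    print(tray(sys.argv[1] if len(sys.argv)>1 else None))
E
python3 s.py; python3 tray.py t3.png
```

```text
9.6 [ 0.6706 -0.1594  0.1856] yawy 6.19 z [ 0.005 -0.001 -1.   ] F [-0.5  0.3 -1.6] w 0.013 g 61.01282358169556 q6 -0.44
((0.45040684938430786, -0.22696343064308167), (0.2755565643310547, 0.2992863655090332), 70.46588134765625)
```

View pics/t3.png

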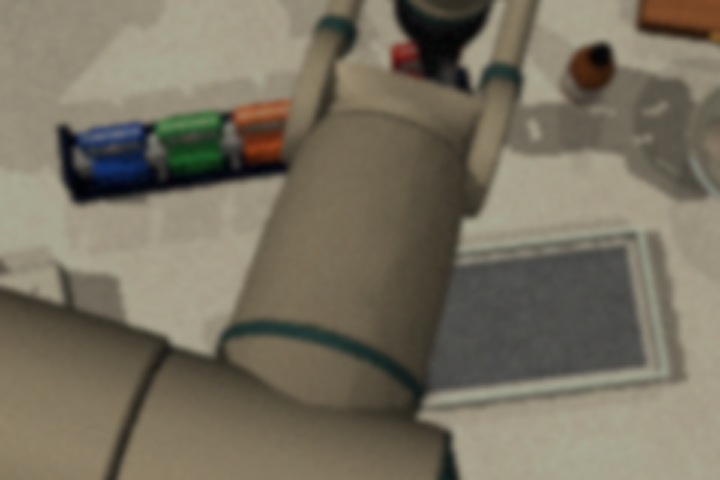

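The tray's right-hand corners are unchanged at (645,230) and (665,378) in the crop. The red holder is up, so I'm carrying it over.

move_arm:
  steps: [0,0,-0.0047,-0.03,-0.03,0,-1,0,0,-0.0047,-0.06,-0.06,0,-1,0,0,-0.0047,-0.09,-0.09,0,-1,0,0,-0.0047,-0.12,-0.12,0,-1,0,0,-0.0047,-0.145,-0.146,0,-1,0,0,-0.0047,-0.16,-0.162,0,-1,0,0,-0.0047,-0.168,-0.17,0,-1,0,0,-0.0047,-0.169,-0.171,0,-1,0,0,-0.0047,-0.169,-0.171,0,-1,0,0,-0.0047,-0.169,-0.171,0,-1]

```text
clock: 10.7
position: [0.5011, -0.3293, 0.1831]
ee_rot: [-0.0, 0.678, 0.735, 0.0]
contact_force: [-0.3, 0.4, 0.0]
width: 0.0132
gripper_force: 60.7
```

```bash
python3 s.py; python3 - <<'E'
from h import *
s=shot('side');cv2.imwrite('pics/s4.png',cv2.resize(s['pixels'][180:350,190:390],None,fx=3.5,fy=3.5,interpolation=cv2.INTER_CUBIC))
E
```

```text
10.7 [ 0.5011 -0.3293  0.1831] yawy 4.56 z [ 0.     0.001 -1.   ] F [-0.3  0.4  0. ] w 0.0132 g 60.72828769683838 q6 -0.78
```

View pics/s4.png

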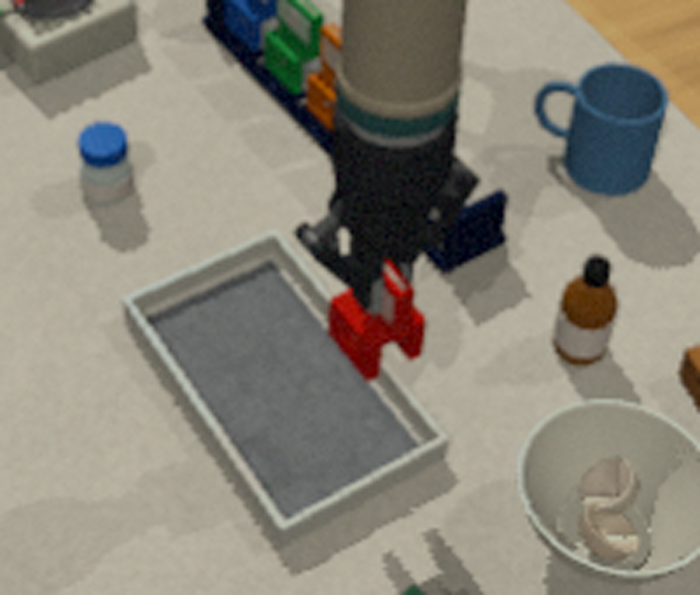

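The side view shows red held above the tray. The tray rim corners are at crop (130,302), (275,237), (440,438) and (287,525).

```bash
cat > st.py <<'E'
from h import *
import sys
def trayside(cr,s,o):
    im=manip.get_image('side')
    w=np.array([ray(im,[(x+.5)/s-.5+o[0],(y+.5)/s-.5+o[1]],.025)[:2] for x,y in cr])
    print(w.round(4),'c',w.mean(0).round(4),'yaw',[np.degrees(np.arctan2(*(b-a)[::-1])).round(1) for a,b in((w[0],w[1]),(w[3],w[2]),(w[3],w[0]),(w[2],w[1]))])
E
python3 -c "
from st import *
trayside([(130,302),(275,237),(440,438),(287,525)],3.5,(190,180))"
```

```text
[[ 0.3858 -0.1411]
 [ 0.5217 -0.1309]
 [ 0.5404 -0.365 ]
 [ 0.4065 -0.3779]] c [ 0.4636 -0.2537] yaw [np.float64(4.3), np.float64(5.5), np.float64(95.0), np.float64(94.6)]
```

move_arm:
  steps: [0,0,0,0,0,-0.02,-1,0,0,0,0,0,-0.04,-1,0,0,0,0,0,-0.06,-1,0,0,0,0,0,-0.08,-1,0,0,0,0,0,-0.09,-1,0,0,0,0,0,-0.095,-1,0,0,0,0,0,-0.1,-1,0,0,0,0,0,-0.103,-1,0,0,0,0,0,-0.105,-1,0,0,0,0,0,-0.105,-1]

```text
clock: 11.8
position: [0.5004, -0.3303, 0.0786]
ee_rot: [0.0, 0.679, 0.734, 0.0]
contact_force: [0.2, -0.8, -0.7]
width: 0.0132
gripper_force: 60.9
```

move_arm:
  steps: [0,0,0,0,0,-0.002,-1,0,0,0,0,0,-0.004,-1,0,0,0,0,0,-0.004,-1,0,0,0,0,0,-0.004,0.2,0,0,0,0,0,-0.004,0.2,0,0,0,0,0,-0.004,0.2,0,0,0,0,0,0.006,0.2,0,0,0,0,0,0.045,0.2,0,0,0,0,0,0.09,0.2,0,0,0,0,0,0.132,0.2]

```text
clock: 12.8
position: [0.5002, -0.3302, 0.2128]
ee_rot: [0.0, 0.679, 0.734, 0.0]
contact_force: [0.5, -0.4, -0.2]
width: 0.0513
gripper_force: 0.0
```

```bash
python3 s.py
```

```text
12.8 [ 0.5002 -0.3302  0.2128] yawy 4.5 z [ 0.001 -0.001 -1.   ] F [ 0.5 -0.4 -0.2] w 0.0513 g 0.0 q6 -0.78
```

move_arm:
  steps: [0,0,0.0047,0.025,0.038,0,0.2,0,0,0.0047,0.05,0.075,0,0.2,0,0,0.0047,0.075,0.113,0,0.2,0,0,0.0047,0.1,0.15,0,0.2,0,0,0.0047,0.125,0.188,0,0.2,0,0,0.0047,0.15,0.225,0,0.2,0,0,0.0047,0.161,0.242,0,0.2,0,0,0.0047,0.161,0.242,-0.03,0.2,0,0,0.0047,0.161,0.242,-0.07,0.2,0,0,0.0047,0.161,0.242,-0.1,0.2]

```text
clock: 13.8
position: [0.6605, -0.0882, 0.1092]
ee_rot: [-0.0, 0.668, 0.744, -0.001]
contact_force: [0.6, -0.5, -0.4]
width: 0.0512
gripper_force: 0.0
```

move_arm:
  steps: [0,0,0,0,0,-0.02,0.2,0,0,0,0,0,-0.027,0.2,0,0,0,0,0,-0.027,-1,0,0,0,0,0,-0.027,-1,0,0,0,0,0,-0.027,-1,0,0,0,0,0,-0.027,-1,0,0,0,0,0,-0.027,-1,0,0,0,0,0,-0.027,-1,0,0,0,0,0,-0.022,-1,0,0,0,0,0,-0.017,-1]

```text
clock: 14.8
position: [0.6591, -0.0877, 0.0909]
ee_rot: [-0.002, 0.668, 0.744, -0.001]
contact_force: [-0.8, -1.2, -15.5]
width: 0.013
gripper_force: 58.4
```

move_arm:
  steps: [0,0,0,0,0,0.005,-1,0,0,0,0,0,0.015,-1,0,0,0,0,0,0.035,-1,0,0,0,0,0,0.065,-1,0,0,0,0,0,0.09,-1,0,0,0,0,0,0.09,-1,0,0,-0.0047,-0.02,-0.025,0.09,-1,0,0,-0.0047,-0.045,-0.055,0.09,-1,0,0,-0.0047,-0.07,-0.07,0.09,-1,0,0,-0.0047,-0.07,-0.07,0.09,-1]

```text
clock: 15.8
position: [0.5891, -0.1601, 0.1842]
ee_rot: [0.0, 0.68, 0.733, -0.0]
contact_force: [0.4, 0.6, -1.8]
width: 0.0131
gripper_force: 60.7
```

```bash
python3 s.py; cat > v.py <<'E'
from h import *
import sys
s=shot('side');cv2.imwrite('pics/'+sys.argv[1],cv2.resize(s['pixels'][180:350,190:390],None,fx=3.5,fy=3.5,interpolation=cv2.INTER_CUBIC))
# tray rim fixed-corner check: local patch correlation against first side picture
f=cv2.imread('pics/side0.png',0);g=cv2.cvtColor(s['pixels'],cv2.COLOR_BGR2GRAY)
for x,y in((227,266),(268,247),(315,305),(272,330)):
    t=f[y-8:y+9,x-8:x+9];r=cv2.matchTemplate(g[y-28:y+29,x-28:x+29],t,cv2.TM_CCOEFF_NORMED);_,v,_,p=cv2.minMaxLoc(r);print((x,y),round(v,2),p[0]-20,p[1]-20)
E
python3 v.py s5.png
```

```text
15.8 [ 0.5891 -0.1601  0.1842] yawy 4.33 z [ 0.    -0.001 -1.   ] F [ 0.4  0.6 -1.8] w 0.0131 g 60.7337486743927 q6 -0.45
(227, 266) 0.99 0 0
(268, 247) 1.0 0 0
(315, 305) 0.78 6 -19
(272, 330) 1.0 0 0
```

move_arm:
  steps: [0,0,0,-0.03,-0.03,0,-1,0,0,0,-0.06,-0.058,0,-1,0,0,0,-0.085,-0.083,0,-1,0,0,0,-0.094,-0.091,0,-1,0,0,0,-0.094,-0.091,0,-1,0,0,0,-0.094,-0.091,-0.03,-1,0,0,0,-0.094,-0.091,-0.06,-1,0,0,0,-0.094,-0.091,-0.085,-1,0,0,0,-0.094,-0.091,-0.098,-1,0,0,0,-0.094,-0.091,-0.104,-1]

```text
clock: 16.85
position: [0.4984, -0.2476, 0.0778]
ee_rot: [-0.001, 0.678, 0.735, 0.0]
contact_force: [0.8, -0.1, -1.4]
width: 0.0136
gripper_force: 60.8
```

move_arm:
  steps: [0,0,0,0,0,-0.002,-1,0,0,0,0,0,-0.005,-1,0,0,0,0,0,-0.005,-1,0,0,0,0,0,-0.005,0.2,0,0,0,0,0,-0.005,0.2,0,0,0,0,0,-0.005,0.2,0,0,0,0,0,0.006,0.2,0,0,0,0,0,0.045,0.2,0,0,0,0,0,0.09,0.2,0,0,0,0,0,0.131,0.2]

```text
clock: 17.85
position: [0.4972, -0.2493, 0.213]
ee_rot: [0.001, 0.679, 0.734, 0.0]
contact_force: [0.7, -0.4, 0.4]
width: 0.0511
gripper_force: 0.0
```

```bash
python3 s.py; python3 v.py s6.png
```

```text
17.85 [ 0.4972 -0.2493  0.213 ] yawy 4.48 z [ 0.001 -0.001 -1.   ] F [ 0.7 -0.4  0.4] w 0.0511 g 0.0 q6 -0.67
(227, 266) 1.0 0 0
(268, 247) 0.89 0 1
(315, 305) 0.89 0 0
(272, 330) 1.0 0 0
```

View pics/s6.png

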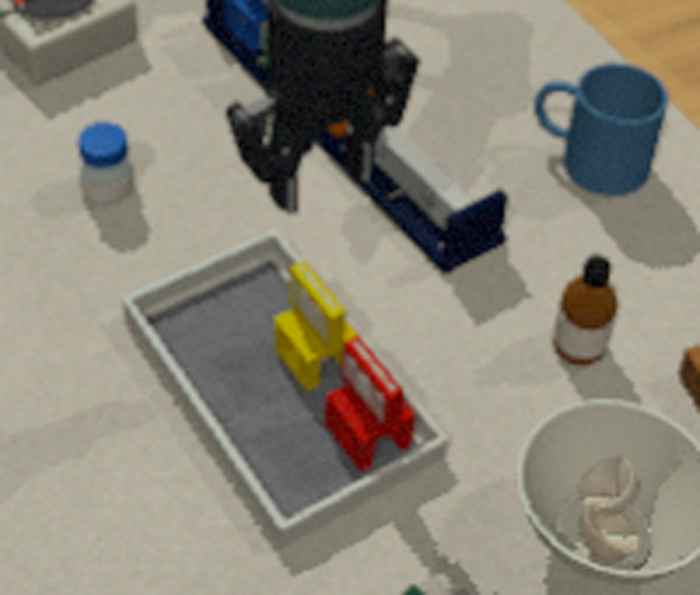

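Red and yellow stand in the tray's far row. Orange is next.

move_arm:
  steps: [0,0,0.0047,0.025,0.037,0,0.2,0,0,0.0047,0.05,0.074,0,0.2,0,0,0.0047,0.075,0.111,0,0.2,0,0,0.0047,0.1,0.148,0,0.2,0,0,0.0047,0.125,0.185,0,0.2,0,0,0.0047,0.145,0.216,0,0.2,0,0,0.0047,0.157,0.233,0,0.2,0,0,0.0047,0.157,0.233,-0.03,0.2,0,0,0.0047,0.157,0.233,-0.07,0.2,0,0,0.0047,0.157,0.233,-0.1,0.2]

```text
clock: 18.9
position: [0.6534, -0.0166, 0.109]
ee_rot: [-0.0, 0.668, 0.744, -0.001]
contact_force: [-0.0, 0.2, 0.5]
width: 0.0512
gripper_force: 0.0
```

move_arm:
  steps: [0,0,0,0,0,-0.02,0.2,0,0,0,0,0,-0.027,0.2,0,0,0,0,0,-0.027,-1,0,0,0,0,0,-0.027,-1,0,0,0,0,0,-0.027,-1,0,0,0,0,0,-0.027,-1,0,0,0,0,0,-0.027,-1,0,0,0,0,0,-0.027,-1,0,0,0,0,0,-0.022,-1,0,0,0,0,0,-0.017,-1]

```text
clock: 19.9
position: [0.6518, -0.0159, 0.0909]
ee_rot: [-0.002, 0.668, 0.744, -0.002]
contact_force: [-2.5, -0.0, -15.1]
width: 0.0132
gripper_force: 58.7
```

move_arm:
  steps: [0,0,0,0,0,0.005,-1,0,0,0,0,0,0.015,-1,0,0,0,0,0,0.035,-1,0,0,0,0,0,0.065,-1,0,0,0,0,0,0.09,-1,0,0,0,0,0,0.09,-1,0,0,-0.0047,-0.03,-0.025,0.09,-1,0,0,-0.0047,-0.06,-0.05,0.09,-1,0,0,-0.0047,-0.08,-0.07,0.09,-1,0,0,-0.0047,-0.08,-0.07,0.09,-1]

```text
clock: 20.9
position: [0.5729, -0.0884, 0.1845]
ee_rot: [0.001, 0.68, 0.733, 0.0]
contact_force: [-0.2, 0.0, -1.0]
width: 0.0132
gripper_force: 60.7
```

```bash
python3 s.py;python3 v.py s7.png
```

```text
20.9 [ 0.5729 -0.0884  0.1845] yawy 4.34 z [ 0.002 -0.002 -1.   ] F [-0.2  0.  -1. ] w 0.0132 g 60.742599964141846 q6 -0.35
(227, 266) 1.0 0 0
(268, 247) 1.0 0 0
(315, 305) 0.73 15 9
(272, 330) 1.0 0 0
```

move_arm:
  steps: [0,0,0,-0.03,-0.03,0,-1,0,0,0,-0.06,-0.06,0,-1,0,0,0,-0.078,-0.08,0,-1,0,0,0,-0.083,-0.085,0,-1,0,0,0,-0.083,-0.085,0,-1,0,0,0,-0.083,-0.085,-0.03,-1,0,0,0,-0.083,-0.085,-0.06,-1,0,0,0,-0.083,-0.085,-0.085,-1,0,0,0,-0.083,-0.085,-0.098,-1,0,0,0,-0.083,-0.085,-0.104,-1]

```text
clock: 21.95
position: [0.4924, -0.1699, 0.0779]
ee_rot: [-0.001, 0.678, 0.735, 0.0]
contact_force: [-0.1, -0.1, -1.7]
width: 0.0131
gripper_force: 60.8
```

move_arm:
  steps: [0,0,0,0,0,-0.002,-1,0,0,0,0,0,-0.005,-1,0,0,0,0,0,-0.005,-1,0,0,0,0,0,-0.005,0.2,0,0,0,0,0,-0.005,0.2,0,0,0,0,0,-0.005,0.2,0,0,0,0,0,0.006,0.2,0,0,0,0,0,0.045,0.2,0,0,0,0,0,0.09,0.2,0,0,0,0,0,0.131,0.2]

```text
clock: 22.95
position: [0.4912, -0.1713, 0.213]
ee_rot: [0.001, 0.679, 0.734, 0.0]
contact_force: [0.9, -0.4, 0.2]
width: 0.0512
gripper_force: 0.0
```

```bash
python3 s.py; python3 v.py s8.png
```

```text
22.95 [ 0.4912 -0.1713  0.213 ] yawy 4.48 z [ 0.001 -0.001 -1.   ] F [ 0.9 -0.4  0.2] w 0.0512 g 0.0 q6 -0.55
(227, 266) 1.0 0 0
(268, 247) 0.74 19 20
(315, 305) 0.89 0 0
(272, 330) 0.95 0 0
```

move_arm:
  steps: [0,0,0.0047,0.025,0.037,0,0.2,0,0,0.0047,0.05,0.074,0,0.2,0,0,0.0047,0.075,0.11,0,0.2,0,0,0.0047,0.1,0.147,0,0.2,0,0,0.0047,0.125,0.183,0,0.2,0,0,0.0047,0.145,0.212,0,0.2,0,0,0.0047,0.155,0.226,0,0.2,0,0,0.0047,0.155,0.226,-0.03,0.2,0,0,0.0047,0.155,0.226,-0.07,0.2,0,0,0.0047,0.155,0.226,-0.1,0.2]

```text
clock: 24.0
position: [0.6453, 0.0542, 0.109]
ee_rot: [-0.0, 0.668, 0.744, -0.001]
contact_force: [-0.5, -0.2, -0.2]
width: 0.0514
gripper_force: 0.0
```

move_arm:
  steps: [0,0,0,0,0,-0.02,0.2,0,0,0,0,0,-0.027,0.2,0,0,0,0,0,-0.027,-1,0,0,0,0,0,-0.027,-1,0,0,0,0,0,-0.027,-1,0,0,0,0,0,-0.027,-1,0,0,0,0,0,-0.027,-1,0,0,0,0,0,-0.027,-1,0,0,0,0,0,-0.022,-1,0,0,0,0,0,-0.017,-1]

```text
clock: 25.0
position: [0.6437, 0.0549, 0.0909]
ee_rot: [-0.002, 0.668, 0.744, -0.002]
contact_force: [-2.1, -0.3, -14.8]
width: 0.0136
gripper_force: 58.8
```

move_arm:
  steps: [0,0,0,0,0,0.005,-1,0,0,0,0,0,0.015,-1,0,0,0,0,0,0.035,-1,0,0,0,0,0,0.065,-1,0,0,0,0,0,0.09,-1,0,0,0,0,0,0.09,-1,0,0,-0.0047,-0.035,-0.025,0.09,-1,0,0,-0.0047,-0.07,-0.05,0.09,-1,0,0,-0.0047,-0.09,-0.07,0.09,-1,0,0,-0.0047,-0.09,-0.07,0.09,-1]

```text
clock: 26.0
position: [0.5547, -0.0172, 0.1846]
ee_rot: [0.001, 0.68, 0.734, 0.0]
contact_force: [0.2, -0.2, -1.6]
width: 0.0132
gripper_force: 61.0
```

```bash
python3 s.py;python3 v.py s9.png
```

```text
26.0 [ 0.5547 -0.0172  0.1846] yawy 4.36 z [ 0.002 -0.002 -1.   ] F [ 0.2 -0.2 -1.6] w 0.0132 g 60.95018148422241 q6 -0.23
(227, 266) 1.0 0 0
(268, 247) 0.82 -4 -10
(315, 305) 0.82 1 0
(272, 330) 1.0 0 0
```

move_arm:
  steps: [0,0,0,-0.03,-0.036,0,-1,0,0,0,-0.06,-0.074,0,-1,0,0,0,-0.09,-0.111,0,-1,0,0,0,-0.12,-0.148,0,-1,0,0,0,-0.131,-0.163,0,-1,0,0,0,-0.131,-0.163,0,-1,0,0,0,-0.131,-0.163,0,-1,0,0,0,-0.131,-0.163,-0.03,-1,0,0,0,-0.131,-0.163,-0.06,-1,0,0,0,-0.131,-0.163,-0.085,-1]

```text
clock: 27.05
position: [0.427, -0.1771, 0.0974]
ee_rot: [0.001, 0.678, 0.735, 0.001]
contact_force: [1.1, -0.1, -2.1]
width: 0.0133
gripper_force: 61.1
```

move_arm:
  steps: [0,0,0,0,0,-0.013,-1,0,0,0,0,0,-0.02,-1,0,0,0,0,0,-0.024,-1,0,0,0,0,0,-0.024,-1,0,0,0,0,0,-0.024,0.2,0,0,0,0,0,-0.024,0.2,0,0,0,0,0,-0.024,0.2,0,0,0,0,0,0.006,0.2,0,0,0,0,0,0.055,0.2,0,0,0,0,0,0.105,0.2]

```text
clock: 28.05
position: [0.4246, -0.178, 0.2047]
ee_rot: [-0.001, 0.679, 0.734, -0.0]
contact_force: [1.6, -0.3, -0.0]
width: 0.0513
gripper_force: 0.0
```

```bash
python3 s.py; python3 v.py s10.png
```

```text
28.05 [ 0.4246 -0.178   0.2047] yawy 4.47 z [-0.001  0.001 -1.   ] F [ 1.6 -0.3 -0. ] w 0.0513 g 0.0 q6 -0.63
(227, 266) 0.96 0 0
(268, 247) 0.72 2 1
(315, 305) 0.89 0 0
(272, 330) 0.93 0 0
```

View pics/s10.png

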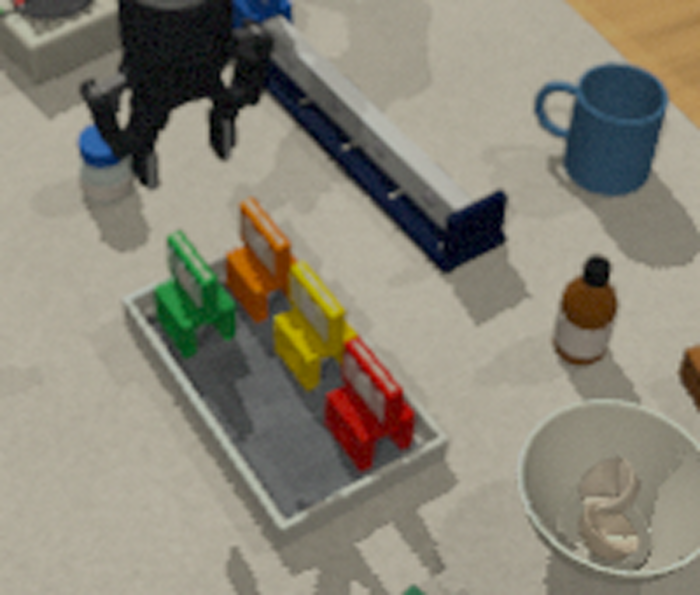

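Four holders are standing in the tray; blue is the last.

move_arm:
  steps: [0,0,0.0047,0.024,0.034,0,0.2,0,0,0.0047,0.048,0.068,0,0.2,0,0,0.0047,0.072,0.102,0,0.2,0,0,0.0047,0.096,0.136,0,0.2,0,0,0.0047,0.12,0.17,0,0.2,0,0,0.0047,0.144,0.205,0,0.2,0,0,0.0047,0.168,0.24,0,0.2,0,0,0.0047,0.192,0.275,0,0.2,0,0,0.0047,0.213,0.305,0,0.2,0,0,0.0047,0.213,0.305,0,0.2]

```text
clock: 29.1
position: [0.6407, 0.1307, 0.2031]
ee_rot: [0.0, 0.667, 0.745, 0.002]
contact_force: [-0.3, 0.6, 0.0]
width: 0.0509
gripper_force: 0.0
```

move_arm:
  steps: [0,0,0,0,0,-0.03,0.2,0,0,0,0,0,-0.07,0.2,0,0,0,0,0,-0.1,0.2,0,0,0,0,0,-0.12,0.2,0,0,0,0,0,-0.12,0.2,0,0,0,0,0,-0.12,-1,0,0,0,0,0,-0.12,-1,0,0,0,0,0,-0.12,-1,0,0,0,0,0,-0.12,-1,0,0,0,0,0,-0.12,-1]

```text
clock: 30.1
position: [0.6372, 0.1264, 0.0849]
ee_rot: [-0.0, 0.668, 0.744, -0.001]
contact_force: [-5.1, -1.7, 6.1]
width: 0.0131
gripper_force: 61.8
```

```bash
python3 s.py
```

```text
30.1 [0.6372 0.1264 0.0849] yawy 6.21 z [-0.001 -0.001 -1.   ] F [-5.1 -1.7  6.1] w 0.0131 g 61.77749991416931 q6 -0.02
```

move_arm:
  steps: [0,0,0,0,0,0.005,-1,0,0,0,0,0,0.01,-1,0,0,0,0,0,0.02,-1,0,0,0,0,0,0.04,-1,0,0,0,0,0,0.07,-1,0,0,0,0,0,0.1,-1,0,0,0,0,0,0.1,-1,0,0,-0.0047,-0.02,-0.03,0.1,-1,0,0,-0.0047,-0.04,-0.065,0.1,-1,0,0,-0.0047,-0.06,-0.1,0.1,-1]

```text
clock: 31.1
position: [0.5791, 0.026, 0.1844]
ee_rot: [0.002, 0.678, 0.735, 0.001]
contact_force: [0.7, -0.8, -0.9]
width: 0.0133
gripper_force: 61.0
```

move_arm:
  steps: [0,0,0,-0.018,-0.035,0,-1,0,0,0,-0.036,-0.07,0,-1,0,0,0,-0.054,-0.11,0,-1,0,0,0,-0.072,-0.15,0,-1,0,0,0,-0.09,-0.19,0,-1,0,0,0,-0.108,-0.23,0,-1,0,0,0,-0.126,-0.265,0,-1,0,0,0,-0.14,-0.29,0,-1,0,0,0,-0.148,-0.303,0,-1,0,0,0,-0.148,-0.303,0,-1]

```text
clock: 32.1
position: [0.4303, -0.2781, 0.184]
ee_rot: [0.001, 0.68, 0.733, 0.0]
contact_force: [-0.0, 0.2, -1.3]
width: 0.0129
gripper_force: 60.8
```

```bash
python3 s.py; python3 v.py s11.png
```

```text
32.1 [ 0.4303 -0.2781  0.184 ] yawy 4.33 z [ 0.002 -0.002 -1.   ] F [-0.   0.2 -1.3] w 0.0129 g 60.8466911315918 q6 -0.79
(227, 266) 0.96 0 0
(268, 247) 0.67 19 20
(315, 305) 0.89 0 0
(272, 330) 0.77 0 0
```

View pics/s11.png

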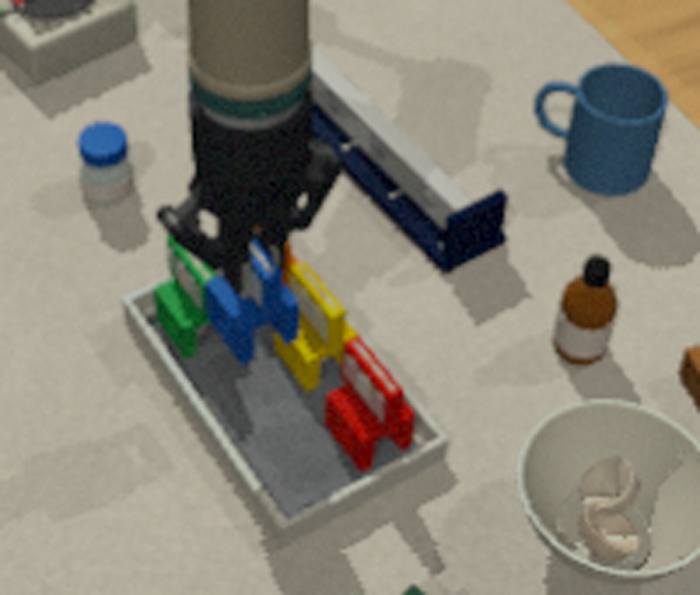

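Blue hangs above its free spot (crop (250,310)), and the tray hasn't moved. Lowering it.

move_arm:
  steps: [0,0,0,0,0,-0.02,-1,0,0,0,0,0,-0.04,-1,0,0,0,0,0,-0.06,-1,0,0,0,0,0,-0.08,-1,0,0,0,0,0,-0.09,-1,0,0,0,0,0,-0.098,-1,0,0,0,0,0,-0.103,-1,0,0,0,0,0,-0.106,-1,0,0,0,0,0,-0.109,-1,0,0,0,0,0,-0.109,-1]

```text
clock: 33.15
position: [0.4303, -0.2763, 0.0744]
ee_rot: [0.0, 0.679, 0.734, 0.0]
contact_force: [-0.3, -0.5, -2.1]
width: 0.0132
gripper_force: 61.1
```

move_arm:
  steps: [0,0,0,0,0,0,0.2,0,0,0,0,0,0,0.2,0,0,0,0,0,0,0.2,0,0,0,0,0,0,0.2,0,0,0,0,0,0.01,0.2,0,0,0,0,0,0.05,0.2,0,0,0,0,0,0.1,0.2,0,0,0,0,0,0.15,0.2,0,0,0,0,0,0.2,0.2,0,0,0,0,0,0.2,0.2]

```text
clock: 34.15
position: [0.4333, -0.2787, 0.2828]
ee_rot: [0.008, 0.679, 0.734, 0.0]
contact_force: [-0.1, -0.4, 0.7]
width: 0.0511
gripper_force: 0.0
```

move_arm:
  steps: [0,0,0,-0.02,-0.03,0,0.2,0,0,0,-0.04,-0.06,0,0.2,0,0,0,-0.06,-0.1,0,0.2,0,0,0,-0.08,-0.14,0,0.2,0,0,0,-0.1,-0.18,0,0.2,0,0,0,-0.1,-0.2,0,0.2,0,0,0,-0.1,-0.2,0,0.2,0,0,0,-0.1,-0.2,0,0.2,0,0,0,-0.1,-0.2,0,0.2,0,0,0,-0.1,-0.2,0,0.2]

```text
clock: 35.15
position: [0.3307, -0.4748, 0.2746]
ee_rot: [-0.0, 0.678, 0.735, 0.0]
contact_force: [0.4, 0.1, 0.4]
width: 0.051
gripper_force: 0.0
```

```bash
python3 s.py; python3 - <<'E'
from h import *
a=shot('top')['pixels'];b=shot('side')['pixels']
A=cv2.resize(a[155:290,135:410],None,fx=2.9,fy=2.9,interpolation=cv2.INTER_CUBIC)[:, :798];
cv2.imwrite('pics/f.png',A)
cv2.imwrite('pics/g.png',b)
E
```

```text
35.15 [ 0.3307 -0.4748  0.2746] yawy 4.58 z [ 0.  0. -1.] F [0.4 0.1 0.4] w 0.051 g 0.0 q6 -1.16
```

View pics/f.png

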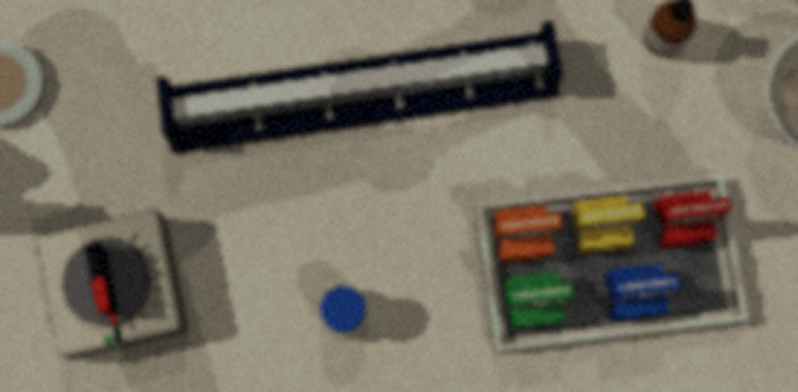

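View pics/g.png

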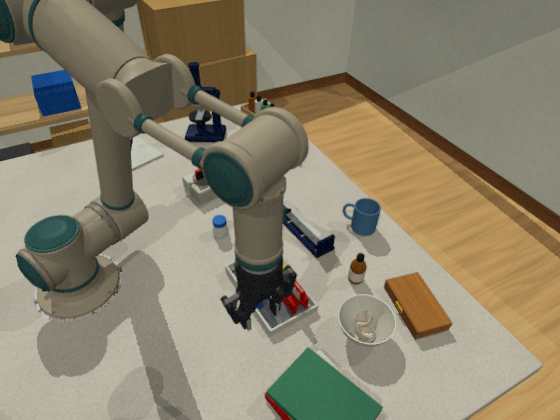

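The top view shows all five holders standing in the tray (crop x 495–730, y 195–325), the rail empty, and the dial pointer on the zero mark at (112,325). In the side view the arm is clear above the table and the jar, bottle and bowl are where they were.

```bash
python3 -c "
from rig import manip
print(manip.sign_off())"
```

```text
the job is handed in; nothing more can be done
None
```

The job is handed in: the dial is back at zero (within about 2° by camera), set before any holder was moved; all five holders stand separately in the tray, and nothing else I could see in the final pictures had moved; sign-off returned no verdict.

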